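# Push up the small pies and show the flat one's base to the camera

### The job

Take the pan of four small pies by its wooden grip, lower it gently over the four posts of the push-up stand until it sits flush on the board, so that the posts push the pies up out of their cups, and let go of it. Then take out the one pie that has not risen (flat top) and finish while holding it in the air before the inspection camera, right way up but tipped so that its underside is square to the lens, centred before it and 10 cm away from it. Do not touch the camera; leave the other three pies in the pan on the stand, and the tape, pen and packet where they lie.

Things in the scene. Friction and masses are not known exactly. Their poses are not given: they have to be found in the camera images.
- pan_grip (a point): centre of the pie pan's wooden grip: a bar 60 (x) x 16 (y) x 16 (z) mm on two thin steel rods at x = +-21 mm over the pan's middle; centre 81 mm above the pan's underside, 45 mm above its deck. x along the bar, y across it, z up.
- pan: the aluminium pie pan, 153 x 153 mm, deck 36 mm above its underside; origin at the centre of the underside, axes as the grip's. Four cups at x, y = +-44 mm, 52 mm wide inside, open below: the pies rest on a 3 mm thick ledge round a 39 mm opening. 0.45 kg empty (+-20 %), 0.28 kg of pies in it. It starts on the counter.
- stand: fixed push-up stand: white board 152 x 152 x 15 mm, origin under its centre, z up. Four posts at x, y = +-44 mm, 32 mm thick, 32 mm tall above the board, tapered over the last 8 mm to 22 mm. Pan fits in any quarter turn (at the start its x is within 0.4 rad of the stand's). Flush: pan underside 15 mm, grip centre 96 mm above this origin; the pies then stand on the posts, 29 mm higher in the pan.
- flat_pie_mid (a point): mid-point (centre, half-way up) of the flat, unrisen pie: 50 mm across, 32 mm tall, straight side, slightly sunken top, 70 g; underside 16 mm below this point. In the pan at the start its top lies 1 mm below the deck; pushed up it stands 28 mm above the deck. z runs up the pie's axis. Which cup it is in varies.
- flat_pie: the same flat pie; origin at the centre of its underside, z up the pie's axis
- pie_a_mid (a point): mid-point (centre, half-way up its 32 mm side) of a small round pie, 50 mm across, with a domed, risen top: 32 mm straight side, then a dome to 46 mm. z runs up the pie's axis. 70 g.
- pie_b_mid (a point): mid-point (centre, half-way up its 32 mm side) of a small round pie, 50 mm across, with a domed, risen top: 32 mm straight side, then a dome to 46 mm. z runs up the pie's axis. 70 g.
- pie_c_mid (a point): mid-point (centre, half-way up its 32 mm side) of a small round pie, 50 mm across, with a domed, risen top: 32 mm straight side, then a dome to 46 mm. z runs up the pie's axis. 70 g.
- lens (a point): centre of the lens's front face on the inspection camera. z is the direction in which the lens looks: up, leaning 30 degrees (0.524 rad) from vertical toward the camera's own -x (the robot's side). The pie's z must point along this z, its mid-point on this axis, 116 mm out (underside 100 mm from the lens).
- camera: fixed inspection camera: round black foot 84 mm across, a short post, and a tilted black cylindrical head 48 mm across and 50 mm long with a white light ring; all below 120 mm. Origin at the centre of the foot's underside, z up; it looks toward its own -x and up. The lens is 105 mm above the counter.
- label_tape: bystander: roll of label tape lying flat, 98 x 96 x 25 mm, origin under its centre; leave it
- marker_pen: bystander: marker pen lying on the counter, 17 x 135 x 16 mm, long along its y, origin under its centre; leave it
- kraft_packet_1: bystander: flat brown paper packet, 62 x 100 x 14 mm, origin under its centre; leave it
There are look-alikes about, which are no part of the job. What is shaped like the flat_pie but red or yellow is not meant.

How it is judged:
By the outcome, as a careful person would: the job done as asked, in the order asked, and still so for the second after the job is handed in, while the arm keeps its last pose, push and grip.
It also fails if it takes over 61 s, if anything falls off the work surface, if the arm or the gripper's body presses on something with over 40 N, if the wrist force passes 120 N, or if a joint passes its speed limit or range.

### The arm

A 6-joint arm with a two-finger parallel gripper is mounted at the origin on a cart in front of the work surface, level with it; the furniture and walls round the work are solid. World frame = base frame: x ahead of the robot, y to its left, z up, the work surface at z = 0. Lengths are in mm, angles in rad, forces in N, time in s.
With the tool pointing down it reaches from about 350 to 775 mm from the base axis. Payload 7.3 kg.
Tool frame: the origin (TCP) lies between the finger pads; the fingertips stand bot.tips_ahead ahead of it and the grasp point (between the pads) lies 6 mm ahead of it (bot.tips_ahead is the distance from the TCP to the fingertips, in mm); z points along the fingers, y is the line along which they close (so a half turn about z gives the same grasp; the last joint's range is limited). The gripper opens to 92 mm and grips with 3 to 60 N. Pads are 19 mm wide; open, the fingers measure 130 mm over their backs; the gripper's body (75 mm by 190 mm) begins 47 mm behind the grasp point.
Start: joints at [-1.378, 0.342, 1.524, -0, 1.275, -0.146], TCP at [174.509, -495.166, 251.741] pointing down, gripper open.
Joint ranges: [-2.53, 2.53], [-0.77, 2.02], [0.04, 2.7], [-1, 4.14], [0.28, 2.66], [-3.11, 3.11]. Speed limits (rad/s): [2.57, 2.57, 3.14, 3.14, 3.14, 3.14].

### API

Orientations are given as [roll, pitch, yaw] about the fixed x, y, z axes, in that order (R = Rz(yaw) Ry(pitch) Rx(roll)).
In Python, from plant import bot gives the robot as it stands. The module is installed in compiled form; this text tells all that it offers.
- The arm moves only by the tool step_arm, never from a script. Its argument "targets" is one flat list of numbers, 7 for each row, row after row: the opening, from 0 (shut) to 1 (fully open), then the shift along the tool's x, y, z each as a share of 100 mm, from -1 to 1, then the turn, a rotation vector about the tool's x, y, z each as a share of pi/4 rad, from -1 to 1. A call has 1 to 20 rows; each row is the pose to reach, as a shift and turn from the pose commanded when the call began, along the tool's axes at that moment; what a row does not reach only later rows make up. A row lasts 1/8 s, in which the tool goes at most 62.5 mm and 10.7 degrees, less where a joint would pass 70% of its speed; a pose out of reach is approached as far as the arm can. A call with a number of a shift or a turn outside -1 to 1 is refused whole. A call with a gripper value outside its range is refused whole. The fingers move at their own pace and stop on an object; the grip force is fixed at half the most. Time passes only in rows, so rows that repeat a pose let the fingers close. It gives the time, the measured TCP pose, the force, the opening and the grip force at its end, in the units of the state.
- bot.get_obs(): the state, without advancing time (a new reading comes with each control period).
- bot.capture(name): name is "scene" or "top"; returns (picture, depth): 400x640x3 uint8, blue, green, red; 400x640 float32, mm along the optical axis (not along the pixel's ray), 0 where there is no reading.
- bot.camera_info(name): a dict with "fx", "fy", "cx", "cy" (pixels), "camera_from_world" (4x4, takes a point from world to camera coordinates). Camera axes: x right, y down, z forward; pixel columns grow to the right and rows downward; lengths in mm; the calibration is good to about 2 mm. A picture is of the moment at which its call begins. camera_info takes no time and is no camera call.
- bot.close_job(): hands the job in; it is judged then, once.
The state is a dict: "time": time; "joint_positions": joint angles; "dq": joint speeds; "tau": joint torques, N m; "tool_pos": TCP position; "tcp_rot": TCP orientation; "contact_force": force on the tool from outside, world axes, zero at the start; "moment": the same for the moment, N m; "grip_width": finger opening in mm; "finger_force": force on a finger pad.
Only numpy, scipy, OpenCV 4.12 (cv2) and the standard library are available. Lean on these libraries where they do the work, as an engineer would, in place of code of your own. Each camera call takes 0.05 s, during which the arm holds its last target. There are 200 camera calls.

## Working session

There is one attempt and no reset: what is moved stays moved. The work goes in short steps, Python scripts to look and compute and a tool call to move; the robot and the scene stay as the last step left them, time stands still between calls to the robot, and variables do not carry over. Pictures are saved under pics/ and viewed, at most 10 in all, crops included, and the job is handed in when it is done.

Besides the shell and the picture viewer there is one more tool, called after "Request:" by a JSON object that holds its "name" and its "arguments", one argument or row to a line. step_arm: Moves the arm, as the interface text tells. Shift numbers are shares of 100 mm and turn numbers shares of pi/4 rad, none past 1 either way. Its arguments: {"type":"object","properties":{"targets":{"type":"array"}},"required":["targets"]}

```bash
mkdir -p pics
cat > h.py <<'E'
import numpy as np, cv2
from plant import bot
from scipy.spatial.transform import Rotation as R
def world(name,dep):
    c=bot.camera_info(name); v,u=np.mgrid[0:400,0:640]
    P=np.stack([(u-c["cx"])/c["fx"]*dep,(v-c["cy"])/c["fy"]*dep,dep,np.ones_like(dep)],-1)
    W=P@np.linalg.inv(c["camera_from_world"]).T
    W=W[...,:3]; W[dep==0]=np.nan
    return W
def snap(n,tag):
    im,d=bot.capture(n); cv2.imwrite(f"pics/{tag}.png",im); W=world(n,d); np.savez(f"pics/{tag}.npz",im=im,W=W); return im,W
def delta(pos,rot):
    "target pose -> share numbers from current measured tool"
    o=bot.get_obs(); Rc=R.from_euler('xyz',o["tcp_rot"])
    return np.round(Rc.inv().apply(np.array(pos)-o["tool_pos"])/100,3), np.round((Rc.inv()*rot).as_rotvec()/(np.pi/4),3)
E
python3 - <<'E'
from h import *
for n in("scene","top"):
    snap(n,n+"0"); c=bot.camera_info(n); print(n,c["fx"],np.linalg.inv(c["camera_from_world"]).round(2))
print(bot.get_obs(),bot.tips_ahead)
E
```

```text
scene 483.9785713076256 [[-7.10000e-01 -5.50000e-01  4.50000e-01 -1.37790e+02]
 [-7.10000e-01  5.50000e-01 -4.40000e-01  6.42830e+02]
 [-1.00000e-02 -6.30000e-01 -7.80000e-01  1.15055e+03]
 [ 0.00000e+00  0.00000e+00  0.00000e+00  1.00000e+00]]
top 379.91723596253775 [[ 1.00000e-02 -9.80000e-01  2.10000e-01  2.58180e+02]
 [-1.00000e+00 -1.00000e-02 -0.00000e+00  1.37500e+01]
 [ 0.00000e+00 -2.10000e-01 -9.80000e-01  1.14289e+03]
 [ 0.00000e+00  0.00000e+00  0.00000e+00  1.00000e+00]]
{'time': 0.1, 'joint_positions': array([-1.37801634e+00,  3.42612682e-01,  1.52490909e+00, -1.40453824e-07,
        1.27540575e+00, -1.46008349e-01]), 'dq': array([ 0.00135955, -0.00060502, -0.00175607, -0.00086284, -0.0011538 ,
       -0.00015606]), 'tau': array([ 1.65538386e-03, -4.32001841e+01, -2.44695944e+01,  7.19266897e-02,
        5.26040350e-02, -6.30512227e-05]), 'tool_pos': array([ 174.43447055, -494.82807903,  251.1397205 ]), 'tcp_rot': array([-3.14027197e+00, -1.94077652e-04,  3.38788253e-01]), 'contact_force': array([ 0.01801162, -0.39518872, -0.29803554]), 'moment': array([ 0.05046078, -0.02556039, -0.02631043]), 'finger_force': 0.0, 'grip_width': 91.79101236634759} 25.0
```

View pics/scene0.png

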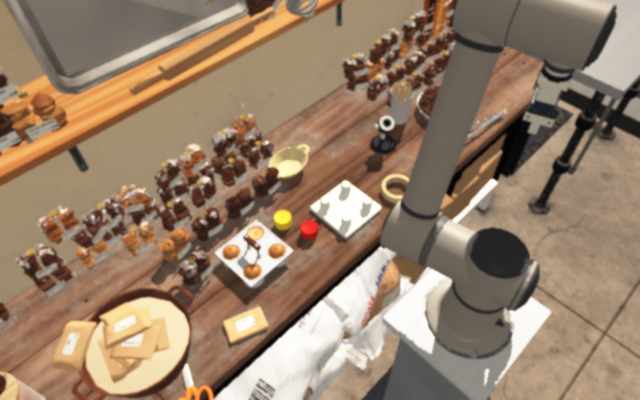

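View pics/top0.png

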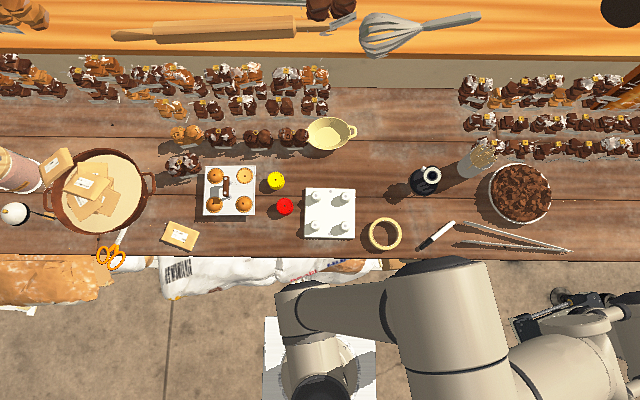

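Scene: pan near top-view pixel (230,190), stand at (330,213), inspection camera at (427,180); the flat pie looks like the one at (244,175). Now measuring.

Run:
```python
from h import *
for s,bx in(("top0",{"pan":(190,155,270,225),"stand":(295,178,365,250),"cam":(405,155,450,205)}),("scene0",{"pan":(205,215,300,295),"stand":(300,175,390,245),"cam":(360,105,405,160)})):
    f=np.load(f"pics/{s}.npz"); im,W=f["im"],f["W"]
    for k,(a,b,c,d) in bx.items():
        w=W[b:d,a:c].reshape(-1,3); g=im[b:d,a:c].reshape(-1,3)
        z=w[:,2]; print(s,k,"zhist",np.histogram(z[z>-50],bins=np.arange(-10,140,10))[0])
        def rect(m,t):
            p=w[m][:,:2].astype(np.float32)
            if len(p)>4: r=cv2.minAreaRect(p); print("  ",t,len(p),np.round(r[0],1),np.round(r[1],1),round(r[2],1),"mean",w[m].mean(0).round(1), "med z",np.median(w[m][:,2]).round(1))
        if k=="pan": rect((z>28)&(z<48),"deck"); rect((z>68)&(z<100),"grip")
        if k=="stand":
            rect((z>9)&(z<22),"board")
            m=((z>42)&(z<55)).reshape(d-b,c-a).astype(np.uint8); n,l=cv2.connectedComponents(m)
            for i in range(1,n): rect((l==i).ravel(),"post")
        if k=="cam": rect((z>5)&(z<25),"foot"); rect((z>80),"head")
ims=[np.load(f"pics/{s}.npz")["im"] for s in("top0","scene0")]
q=lambda i,a,b,c,d:cv2.resize(ims[i][b:d,a:c],(390,290),interpolation=cv2.INTER_CUBIC)
cv2.imwrite("pics/crop1.png",np.vstack([np.hstack([q(0,190,155,270,225),q(1,205,215,300,295)]),np.hstack([q(0,400,150,460,200),q(1,355,105,410,160)])]))
```

```text
top0 pan zhist [2293  545   16  121 1955  406   11   63   32  108   11    0    0    0]
   deck 2393 [516.5 275.9] [239.7 159.3] 88.7 mean [516.1 274.5  36.1] med z 35.2
   grip 170 [556.  320.5] [167.6  50.1] 50.0 mean [536.5 302.   82. ] med z 85.1
top0 stand zhist [1956  683 1979   22   70  292    6    0    0    0    0    0    0    0]
   board 2047 [456.1 -26.9] [150.  152.3] 89.4 mean [453.6 -27.   13.9] med z 13.8
   post 62 [499.6  15.9] [25.5 26.2] 55.7 mean [499.7  15.8  45.6] med z 45.8
   post 62 [499.6 -71.9] [23.8 24.8] 89.7 mean [498.8 -72.3  45.5] med z 45.3
   post 63 [412.   17.2] [23.4 26.2] 1.1 mean [412.3  17.   45.7] med z 45.6
   post 63 [410.3 -71.7] [23.6 23.6] 0.2 mean [410.9 -71.2  45.4] med z 45.1
top0 cam zhist [1199  480  268    0    0    0    0    0    4   27   75  118   60    0]
   foot 394 [ 568.5 -326.1] [ 97.7 125.1] 76.8 mean [ 549.6 -310.9   10.9] med z 11.2
   head 280 [ 557.4 -315.2] [57.1 48.3] 12.5 mean [ 554.5 -312.7  102.4] med z 102.8
scene0 pan zhist [2214 1919  128  234 2139  582  127   55   40  102   27    0    0    0]
   deck 2720 [533.2 2
[... 170 characters left out ...]
8 1619  273  254  248   12    0    0    0    0    0    0    0]
   board 1715 [455.  -31.5] [335.1 155.4] 88.9 mean [448.1 -19.8  15. ] med z 14.9
   post 48 [496.3 -68.1] [24.4 23.7] 85.8 mean [497.5 -68.7  46.3] med z 46.4
   post 55 [498.2  18.2] [22.8 23.7] 83.5 mean [497.7  18.6  45.8] med z 45.6
   post 52 [409. -66.] [25.1 23.5] 62.7 mean [409.2 -67.3  46.6] med z 46.6
   post 61 [411.1  19.6] [27.3 27. ] 62.1 mean [410.2  20.5  46.2] med z 46.3
scene0 cam zhist [988 724 277  53  44  32  36  44  34  48  55  89  38   0]
   foot 422 [ 608.2 -371. ] [152.6 236.4] 42.4 mean [ 562.5 -331.5   12.5] med z 12.4
   head 230 [ 561.9 -361.5] [ 56. 150.] 7.8 mean [ 554.1 -316.4  100. ] med z 100.8
```

View pics/crop1.png

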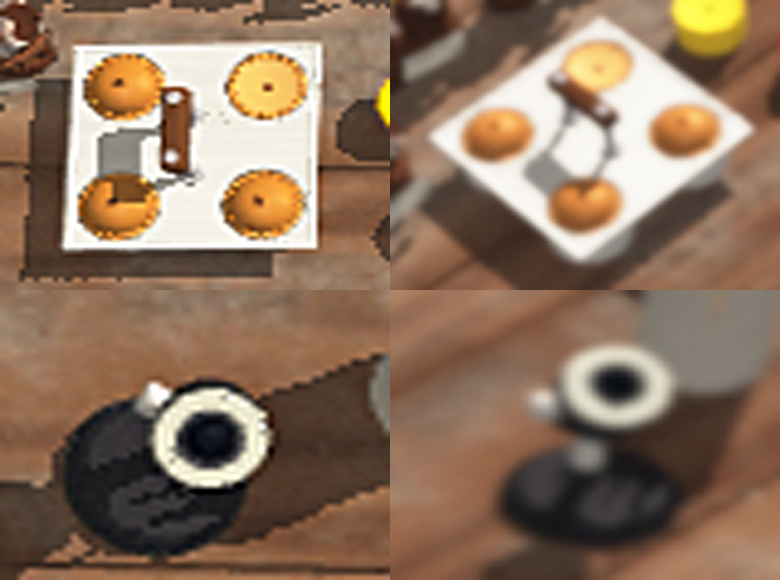

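Run:
```python
from h import *
bx={"top0":((190,155,270,225),(405,155,450,205)),"scene0":((205,215,300,295),(360,105,405,160))}
for s in bx:
    f=np.load(f"pics/{s}.npz"); im,W=f["im"].astype(int),f["W"]
    (a,b,c,d),(e,g,h,i)=bx[s]
    w=W[b:d,a:c]; p=im[b:d,a:c]; z=w[...,2]
    m=((z>30)&(z<41)).astype(np.uint8); n,l,st,_=cv2.connectedComponentsWithStats(m); k=1+st[1:,4].argmax(); m=l==k
    P=w[m]; P=P[np.abs(P[:,0]-520)<90]; P=P[np.abs(P[:,1]-280)<90]
    r=cv2.minAreaRect(P[:,:2].astype(np.float32)); print(s,"deck",np.round(r,2) if 0 else r,np.median(P[:,2]))
    br=(z>74)&(z<100); Q=w[br]; c0=np.median(Q,0); Q=Q[np.linalg.norm(Q-c0,axis=1)<40]
    r=cv2.minAreaRect(Q[:,:2].astype(np.float32)); print(" grip",len(Q),r,np.median(Q[:,2]))
    w=W[g:i,e:h]; p=im[g:i,e:h]; z=w[...,2]
    rg=(z>75)&(z<130)&(p.min(-1)>120); Q=w[rg]; c0=np.median(Q,0); Q=Q[np.linalg.norm(Q-c0,axis=1)<32]
    ctr=Q.mean(0); nrm=np.linalg.svd(Q-ctr)[2][2]; nrm*=np.sign(nrm[2]); res=(Q-ctr)@nrm
    Q=Q[abs(res)<4]; ctr=Q.mean(0); nrm=np.linalg.svd(Q-ctr)[2][2]; nrm*=np.sign(nrm[2])
    print(" ring",len(Q),ctr.round(1),nrm.round(3),"mid",((Q.max(0)+Q.min(0))/2).round(1),"ext",np.ptp(Q,axis=0).round(1))
    dk=(z>3)&(z<25)&(p.max(-1)<75); Q=w[dk]; (x,y),rr=cv2.minEnclosingCircle(Q[:,:2].astype(np.float32)); print(" foot",len(Q),x,y,rr,np.median(Q[:,2]), (Q.max(0)+Q.min(0))/2,np.ptp(Q,axis=0))
    for nm,(u,v) in {"flat":(244,175)}.items():
        if s=="top0": print(" pie",W[v-3:v+4,u-3:u+4].reshape(-1,3).mean(0).round(1))
```

```text
top0 deck ((516.6189575195312, 273.94091796875), (153.41073608398438, 154.2636260986328), 2.0508170127868652) 34.86535115855918
 grip 124 ((515.5261840820312, 273.4039611816406), (58.43136215209961, 16.209848403930664), 3.3643603324890137) 86.49563649918878
 ring 120 [ 550.4 -315.5  105. ] [-0.401  0.304  0.864] mid [ 551.  -314.   103.9] ext [43.2 42.8 27. ]
 foot 406 550.1682739257812 -315.6644592285156 48.41111755371094 11.088666818859679 [ 555.35094867 -315.3214632    10.2279758 ] [82.08409717 88.82705275 14.4274645 ]
 pie [563.3 232.8  31.4]
scene0 deck ((516.2694091796875, 275.56793212890625), (155.6024932861328, 154.19723510742188), 1.5647345781326294) 36.294658223798365
 grip 138 ((514.31591796875, 275.6588439941406), (60.622554779052734, 17.087610244750977), 1.9131364822387695) 87.73498354536957
 ring 87 [ 548.1 -313.5  103.7] [-0.362  0.423  0.831] mid [ 549.4 -312.9  102.5] ext [43.6 39.3 29.5]
 foot 352 589.1136474609375 -358.9788818359375 127.23210144042969 12.00239185415262 [ 585.63648596 -356.11560128   13.44357367] [146.38725928 218.58884573  20.88402967]
```

Request:
{"name": "step_arm", "arguments": {
  "targets": [1, 1, -1, 0, 0, 0, 0, 1, 1, -1, 0, 0, 0, 0, 1, 1, -1, 0, 0, 0, 0]
}}

```text
time: 0.48
tool_pos: [236.3, -364.7, 251.6]
tcp_rot: [-3.14, -0.0, 0.341]
contact_force: [0.3, -0.7, 1.1]
grip_width: 91.9
finger_force: 0.0
```

Request:
{"name": "step_arm", "arguments": {
  "targets": [1, 1, -1, 0, 0, 0, 0, 1, 1, -1, 0, 0, 0, 0, 1, 1, -1, 0, 0, 0, 0]
}}

```text
time: 0.85
tool_pos: [297.4, -237.9, 251.8]
tcp_rot: [-3.142, -0.0, 0.342]
contact_force: [-0.0, 0.2, -0.3]
grip_width: 92.3
finger_force: 0.0
```

Request:
{"name": "step_arm", "arguments": {
  "targets": [1, 1, -1, 0, 0, 0, 0, 1, 1, -1, 0, 0, 0, 0, 1, 1, -1, 0, 0, 0, 0]
}}

```text
time: 1.23
tool_pos: [358.8, -110.3, 251.8]
tcp_rot: [3.142, -0.0, 0.343]
contact_force: [-0.7, -0.5, 0.2]
grip_width: 92.1
finger_force: 0.0
```

Request:
{"name": "step_arm", "arguments": {
  "targets": [1, 1, -1, 0, 0, 0, 0, 1, 1, -1, 0, 0, 0, 0, 1, 1, -1, 0, 0, 0, 0]
}}

```text
time: 1.6
tool_pos: [420.2, 17.5, 251.6]
tcp_rot: [-3.142, -0.0, 0.343]
contact_force: [-0.2, -0.8, 0.2]
grip_width: 91.8
finger_force: 0.0
```

Request:
{"name": "step_arm", "arguments": {
  "targets": [1, 1, -1, 0, 0, 0, 0, 1, 1, -1, 0, 0, 0, 0, 1, 1, -1, 0, 0, 0, 0]
}}

```text
time: 1.98
tool_pos: [481.3, 145.0, 251.1]
tcp_rot: [-3.142, -0.0, 0.342]
contact_force: [0.7, 0.0, 0.7]
grip_width: 91.7
finger_force: 0.0
```

Run:
```python
from h import *
print(delta([516,274.7,180],R.from_euler('xyz',[np.pi,0,.033])),bot.get_obs()["joint_positions"])
# refine camera: fit ellipse of ring pixels -> lens centre & foot
for s,(a,b,c,d) in{"top0":(405,155,450,205),"scene0":(360,105,405,160)}.items():
    f=np.load(f"pics/{s}.npz"); im,W=f["im"].astype(int),f["W"]
    w=W[b:d,a:c].reshape(-1,3); p=im[b:d,a:c].reshape(-1,3)
    Q=w[(w[:,2]>4)&(w[:,2]<22)&(p.max(-1)<80)]
    # robust: circle of radius 42 containing the foot points, centre by optimisation of soft hull
    from scipy.optimize import minimize
    D=Q[np.hypot(Q[:,0]-565,Q[:,1]+300)<80]
    best=max(((x,y) for x in np.arange(530,600,1.) for y in np.arange(-350,-270,1.)),key=lambda c:(np.hypot(D[:,0]-c[0],D[:,1]-c[1])<42).sum()-.0*1)
    n=(np.hypot(D[:,0]-best[0],D[:,1]-best[1])<42).sum()
    C=np.array([(x,y) for x in np.arange(530,600,1.) for y in np.arange(-350,-270,1.) if (np.hypot(D[:,0]-x,D[:,1]-y)<42).sum()>=n-2])
    print(s,"foot centre",C.mean(0),C.std(0),n,len(D))
```

```text
(array([ 0.762, -1.105,  0.712]), array([-0.   , -0.   ,  0.393])) [1.40044731e-01 3.01539240e-01 1.58491161e+00 1.29441928e-04
 1.25498071e+00 1.36903271e+00]
top0 foot centre [ 556.23076923 -317.        ] [1.0490909  1.46759877] 386 394
scene0 foot centre [ 554.72727273 -314.18181818] [1.21287855 0.93596638] 319 332
```

Request:
{"name": "step_arm", "arguments": {
  "targets": [1, 0.76, -1, 0.3, 0, 0, 0.39, 1, 0.76, -1, 0.7, 0, 0, 0.39, 1, 0.76, -1, 0.7, 0, 0, 0.39, 1, 0.76, -1, 0.7, 0, 0, 0.39]
}}

```text
time: 2.48
tool_pos: [518.0, 262.1, 179.6]
tcp_rot: [3.14, 0.004, 0.034]
contact_force: [-0.1, 0.3, 0.1]
grip_width: 91.8
finger_force: 0.0
```

Run:
```python
from h import *
print(bot.get_obs()["tool_pos"],delta([516,274.7,87],R.from_euler('xyz',[np.pi,0,.033])))
im,W=snap("top","t1"); im2,W2=snap("scene","s1")
cv2.imwrite("pics/c2.png",np.hstack([cv2.resize(im[130:250,150:450],(500,200)),]) if 0 else np.vstack([cv2.resize(im[140:240,180:460],(784,280)),cv2.resize(im2[90:290,190:430],(360,300))[:, :].repeat(1,0) if 0 else cv2.resize(im2[100:300,190:430],(784,310))]))
```

```text
[517.97405308 262.06377857 179.6491248 ] (array([-0.012, -0.128,  0.926]), array([0.002, 0.005, 0.001]))
```

View pics/c2.png

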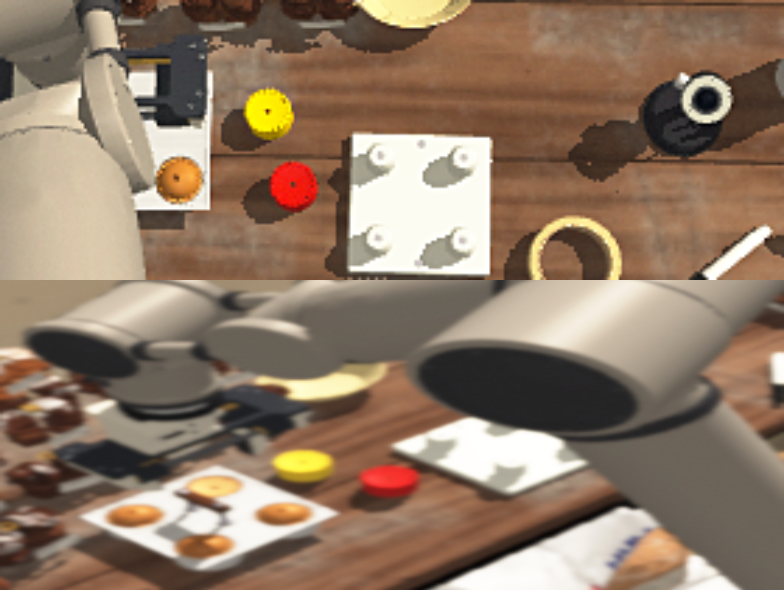

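The gripper is open above the pan, around the grip in the scene view. I correct the y position, then lower and close.

Request:
{"name": "step_arm", "arguments": {
  "targets": [1, -0.01, -0.13, 0.3, 0, 0, 0, 1, -0.01, -0.13, 0.7, 0, 0, 0, 1, -0.01, -0.13, 0.93, 0, 0, 0, 1, -0.01, -0.13, 0.93, 0, 0, 0, 0, -0.01, -0.13, 0.93, 0, 0, 0, 0, -0.01, -0.13, 0.93, 0, 0, 0, 0, -0.01, -0.13, 0.93, 0, 0, 0, 0, -0.01, -0.13, 0.93, 0, 0, 0, 0, -0.01, -0.13, 0.93, 0, 0, 0, 0, -0.01, -0.13, 0.93, 0, 0, 0, 0, -0.01, -0.13, 0.93, 0, 0, 0, 0, -0.01, -0.13, 0.93, 0, 0, 0]
}}

```text
time: 4.08
tool_pos: [516.9, 275.0, 88.6]
tcp_rot: [3.141, 0.0, 0.033]
contact_force: [0.2, -6.7, 1.9]
grip_width: 16.5
finger_force: 4.6
```

Request:
{"name": "step_arm", "arguments": {
  "targets": [0, 0, 0, 0, 0, 0, 0, 0, 0, 0, 0, 0, 0, 0, 0, 0, 0, -0.1, 0, 0, 0, 0, 0, 0, -0.3, 0, 0, 0, 0, 0, 0, -0.5, 0, 0, 0, 0, 0, 0, -0.7, 0, 0, 0, 0, 0, 0, -0.7, 0, 0, 0, 0, 0, 0, -0.7, 0, 0, 0]
}}

```text
time: 5.08
tool_pos: [516.1, 274.9, 157.5]
tcp_rot: [3.141, 0.002, 0.033]
contact_force: [0.1, -0.1, -8.5]
grip_width: 15.5
finger_force: 30.0
```

Run:
```python
from h import *
o=bot.get_obs(); print(o["tool_pos"],o["tcp_rot"],o["moment"],delta([454.5,-26,160],R.from_euler('xyz',[np.pi,0,-.013])))
im,W=snap("top","t2"); im2,W2=snap("scene","s2")
w=W2[190:300,195:305]; P=w[(abs(w[...,2]-(36+o["tool_pos"][2]-87))<6)]; P=P[(abs(P[:,0]-516)<85)&(abs(P[:,1]-275)<85)]
print(len(P),cv2.minAreaRect(P[:,:2].astype(np.float32)),np.linalg.svd(P-P.mean(0),full_matrices=False)[2][2],P.mean(0))
cv2.imwrite("pics/c3.png",cv2.resize(im2[190:300,195:335],(700,550)))
```

```text
[516.11354373 274.86459455 157.50329134] [3.14076444e+00 2.30545093e-03 3.25745500e-02] [ 0.04544228  0.03677447 -0.05621623] (array([-0.714,  2.987, -0.021]), array([0.001, 0.003, 0.058]))
1717 ((512.1741943359375, 275.64483642578125), (153.37539672851562, 154.71212768554688), 0.9592233300209045) [-0.00974508  0.00353023 -0.99994628] [494.43234713 284.11785003 105.3570306 ]
```

View pics/c3.png

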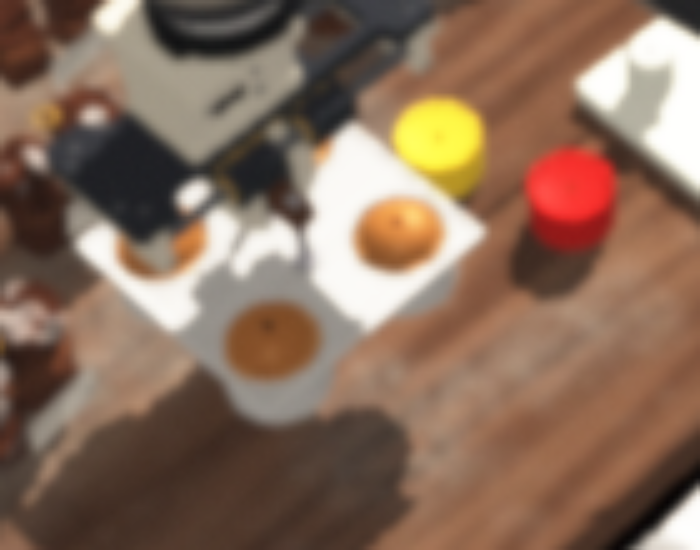

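The pan hangs level in the grip with all pies in place. I carry it to the stand.

Request:
{"name": "step_arm", "arguments": {
  "targets": [0, -0.1, 0.4, 0, 0, 0, 0, 0, -0.24, 0.8, 0, 0, 0, 0.02, 0, -0.24, 1, 0, 0, 0, 0.02]
}}

```text
time: 5.55
tool_pos: [494.6, 172.6, 157.7]
tcp_rot: [3.141, 0.003, 0.016]
contact_force: [0.0, -0.1, -7.4]
grip_width: 16.0
finger_force: 30.0
```

Request:
{"name": "step_arm", "arguments": {
  "targets": [0, -0.12, 0.5, 0, 0, 0, 0.02, 0, -0.24, 1, 0, 0, 0, 0.04, 0, -0.24, 1, 0, 0, 0, 0.04]
}}

```text
time: 5.92
tool_pos: [472.7, 71.1, 158.1]
tcp_rot: [3.141, 0.002, -0.019]
contact_force: [0.8, 3.0, -8.4]
grip_width: 15.5
finger_force: 30.0
```

Request:
{"name": "step_arm", "arguments": {
  "targets": [0, -0.1, 0.5, 0, 0, 0, 0, 0, -0.2, 0.8, 0, 0, 0, 0, 0, -0.2, 0.95, 0, 0, 0, 0, 0, -0.2, 0.95, 0, 0, 0, 0, 0, -0.2, 0.95, 0, 0, 0, 0]
}}

```text
time: 6.55
tool_pos: [452.8, -19.9, 158.6]
tcp_rot: [-3.141, -0.0, -0.014]
contact_force: [0.2, 0.6, -8.0]
grip_width: 15.6
finger_force: 30.0
```

Run:
```python
from h import *
o=bot.get_obs(); print(o["tool_pos"],o["tcp_rot"],delta([454.5,-26,160],R.from_euler('xyz',[np.pi,0,-.013])))
im,W=snap("top","t3"); im2,W2=snap("scene","s3")
for w in(W[100:300,200:450],W2[100:300,200:450]):
  P=w[(abs(w[...,2]-(36+o["tool_pos"][2]-87))<6)]; P=P[(abs(P[:,0]-o["tool_pos"][0])<88)&(abs(P[:,1]-o["tool_pos"][1])<88)]
  print(len(P),cv2.minAreaRect(P[:,:2].astype(np.float32)),P.min(0),P.max(0))
cv2.imwrite("pics/c4.png",np.hstack([cv2.resize(im2[130:260,260:420],(400,325)),cv2.resize(im[140:270,250:410],(400,325))]))
```

```text
[452.7546972  -19.86516962 158.5909953 ] [-3.14113728e+00 -1.66939088e-05 -1.41612955e-02] (array([ 0.018,  0.061, -0.014]), array([-0.001, -0.   , -0.001]))
28 ((455.224609375, -76.78170776367188), (14.063560485839844, 40.98124694824219), 89.56212615966797) [434.78829893 -83.90112601 101.71960942] [475.70178967 -69.59353935 107.97265547]
1304 ((451.01885986328125, -18.73027801513672), (156.0487060546875, 153.9238739013672), 88.83505249023438) [374.4638947  -96.23063713 101.59706557] [529.24387029  59.44364852 113.44206437]
```

View pics/c4.png

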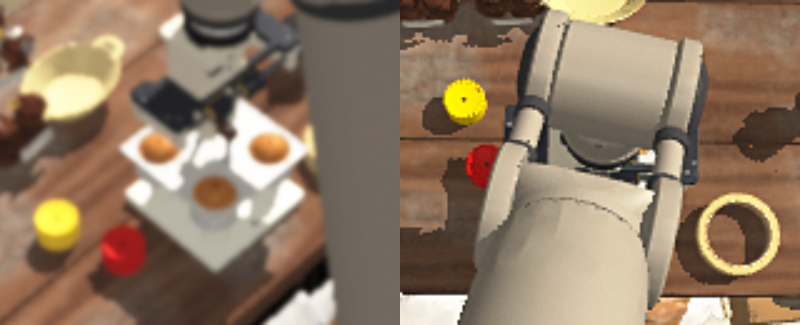

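Request:
{"name": "step_arm", "arguments": {
  "targets": [0, 0.02, 0.06, 0, 0, 0, 0, 0, 0.02, 0.06, 0.08, 0, 0, 0, 0, 0.02, 0.06, 0.15, 0, 0, 0, 0, 0.02, 0.06, 0.2, 0, 0, 0, 0, 0.02, 0.06, 0.23, 0, 0, 0, 0, 0.02, 0.06, 0.26, 0, 0, 0, 0, 0.02, 0.06, 0.29, 0, 0, 0, 0, 0.02, 0.06, 0.32, 0, 0, 0, 0, 0.02, 0.06, 0.35, 0, 0, 0]
}}

```text
time: 7.78
tool_pos: [454.6, -26.8, 123.7]
tcp_rot: [3.141, -0.001, -0.015]
contact_force: [0.2, -0.4, -5.7]
grip_width: 15.6
finger_force: 30.0
```

Request:
{"name": "step_arm", "arguments": {
  "targets": [0, 0, 0, 0.03, 0, 0, 0, 0, 0, 0, 0.06, 0, 0, 0, 0, 0, 0, 0.09, 0, 0, 0, 0, 0, 0, 0.12, 0, 0, 0, 0, 0, 0, 0.14, 0, 0, 0, 0, 0, 0, 0.16, 0, 0, 0, 0, 0, 0, 0.18, 0, 0, 0, 0, 0, 0, 0.19, 0, 0, 0]
}}

```text
time: 8.78
tool_pos: [454.8, -26.8, 105.4]
tcp_rot: [3.141, -0.001, -0.015]
contact_force: [-3.5, 0.2, 11.8]
grip_width: 15.6
finger_force: 30.0
```

Request:
{"name": "step_arm", "arguments": {
  "targets": [0, 0, 0, 0.01, 0, 0, 0, 0, 0, 0, 0.02, 0, 0, 0, 0, 0, 0, 0.02, 0, 0, 0]
}}

```text
time: 9.15
tool_pos: [454.9, -26.8, 105.4]
tcp_rot: [3.141, -0.002, -0.014]
contact_force: [-7.4, 1.8, 24.5]
grip_width: 15.9
finger_force: 30.0
```

Request:
{"name": "step_arm", "arguments": {
  "targets": [0, 0, 0, -0.02, 0, 0, 0, 1, 0, 0, -0.03, 0, 0, 0, 1, 0, 0, -0.03, 0, 0, 0, 1, 0, 0, -0.03, 0, 0, 0, 1, 0, 0, -0.03, 0, 0, 0, 1, 0, 0, -0.03, 0, 0, 0, 1, 0, 0, -0.03, 0, 0, 0, 1, 0, 0, -0.3, 0, 0, 0, 1, 0, 0, -0.7, 0, 0, 0, 1, 0, 0, -1, 0, 0, 0, 1, 0, 0, -1, 0, 0, 0]
}}

```text
time: 10.52
tool_pos: [455.6, -27.0, 204.7]
tcp_rot: [3.14, -0.005, -0.015]
contact_force: [-0.3, 0.5, -0.6]
grip_width: 91.8
finger_force: 0.0
```

Run:
```python
from h import *
o=bot.get_obs(); print(o["tool_pos"],o["tcp_rot"],o["joint_positions"],o["grip_width"])
im2,W2=snap("scene","s4")
w=W2[130:260,260:420]; z=w[...,2]
P=w[(abs(z-51)<6)]; P=P[(abs(P[:,0]-454)<100)&(abs(P[:,1]+26)<100)]; print(len(P),np.median(P[:,2]),cv2.minAreaRect(P[:,:2].astype(np.float32)))
m=((z>70)&(z<100)).astype(np.uint8); n,l,st,_=cv2.connectedComponentsWithStats(m)
for i in range(1,n):
    if st[i,4]>15: q=w[l==i]; print(st[i],np.median(q,0).round(1),q.min(0).round(1),q.max(0).round(1))
cv2.imwrite("pics/c5.png",cv2.resize(im2[130:260,260:420],(640,520)))
```

```text
[455.58622409 -26.95635386 204.73529812] [ 3.14047072 -0.00497673 -0.01457606] [-2.27264711e-01  2.62672366e-01  1.77986123e+00 -5.19195535e-05
  1.09395765e+00  1.35813418e+00] 91.76144816705606
1054 51.29510893716838 ((454.45166015625, -26.200027465820312), (157.5865478515625, 154.34698486328125), 88.83134460449219)
[ 3 11 10  8 34] [772.    1.8  74.9] [756.9 -13.   70.1] [788.2  14.   89.4]
[ 3 37 10  8 26] [681.4  78.5  71.7] [673.7  59.3  70. ] [696.   92.1  88.8]
[ 78  41  17  15 186] [496.9 -69.   78.2] [471.5 -93.5  70.2] [523.  -30.4 100. ]
[78 55 18 16 49] [442.7 -20.1  93.8] [423.9 -31.1  70.2] [483.8 -16.6 100. ]
[ 57  57  17  15 212] [490.5  24.6  85.6] [472.2  -6.4  70.3] [522.3  43.6  96.6]
[100  57  17  15 209] [404.3 -62.   84.7] [382.8 -91.8  70.2] [435.1 -43.5  98.1]
[ 78  73  18  17 228] [404.4  26.9  84.3] [385.7  -5.1  70. ] [435.5  45.4  97.7]
```

View pics/c5.png

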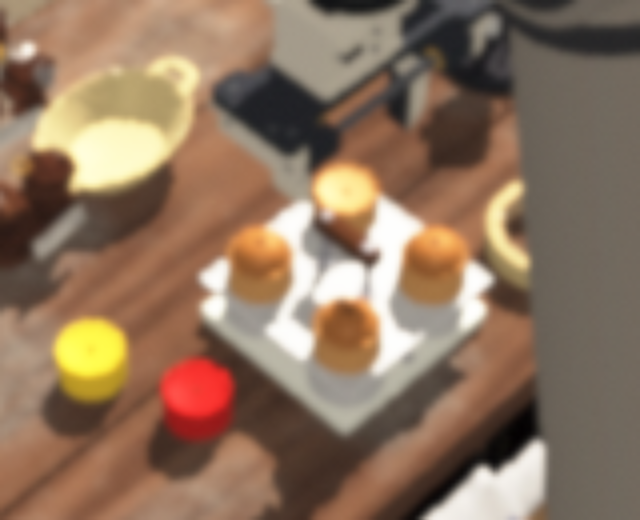

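Pan is flush (deck at 51 mm), all pies raised; the flat one is at crop (345,185) ≈ (498,-71). Grasp it with the fingers across the diagonal, away from its neighbours.

Run:
```python
from h import *
print(delta([498.3,-71,165],R.from_euler('xyz',[np.pi,0,-.798])))
```

```text
(array([0.442, 0.436, 0.383]), array([-0.   , -0.002,  0.998]))
```

Request:
{"name": "step_arm", "arguments": {
  "targets": [1, 0.44, 0.44, 0, 0, 0, 1, 1, 0.44, 0.44, 0, 0, 0, 1, 1, 0.44, 0.44, 0.2, 0, 0, 1, 1, 0.44, 0.44, 0.38, 0, 0, 1, 1, 0.44, 0.44, 0.38, 0, 0, 1, 1, 0.44, 0.44, 0.38, 0, 0, 1]
}}

```text
time: 11.32
tool_pos: [497.7, -71.3, 164.6]
tcp_rot: [3.141, 0.0, -0.797]
contact_force: [0.8, 0.2, 0.5]
grip_width: 91.6
finger_force: 0.0
```

Run:
```python
from h import *
print(bot.get_obs()["joint_positions"],delta([498.3,-71,80],R.from_euler('xyz',[np.pi,0,-.798])))
im2,W2=snap("scene","s5")
im,W=snap("top","t5")
cv2.imwrite("pics/c6.png",np.hstack([cv2.resize(im2[130:260,260:420],(400,325)),cv2.resize(im[140:270,300:460],(400,325))]))
```

```text
[-2.94848174e-01  3.92850934e-01  1.71081375e+00 -7.33191946e-05
  1.03847606e+00  2.07318283e+00] (array([ 0.002, -0.007,  0.846]), array([0.   , 0.001, 0.001]))
```

View pics/c6.png

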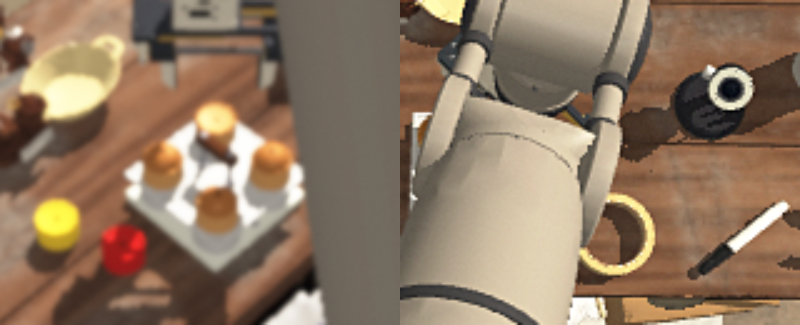

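Request:
{"name": "step_arm", "arguments": {
  "targets": [1, 0, -0.01, 0.4, 0, 0, 0, 1, 0, -0.01, 0.7, 0, 0, 0, 1, 0, -0.01, 0.84, 0, 0, 0, 1, 0, -0.01, 0.84, 0, 0, 0, 1, 0, -0.01, 0.84, 0, 0, 0, 0, 0, -0.01, 0.84, 0, 0, 0, 0, 0, -0.01, 0.84, 0, 0, 0, 0, 0, -0.01, 0.84, 0, 0, 0, 0, 0, -0.01, 0.84, 0, 0, 0, 0, 0, -0.01, 0.84, 0, 0, 0, 0, 0, -0.01, 0.84, 0, 0, 0]
}}

```text
time: 12.8
tool_pos: [498.4, -70.7, 80.7]
tcp_rot: [3.141, -0.0, -0.8]
contact_force: [-0.6, -1.1, 1.7]
grip_width: 49.6
finger_force: 30.0
```

Request:
{"name": "step_arm", "arguments": {
  "targets": [0, 0, 0, -0.1, 0, 0, 0, 0, 0, 0, -0.3, 0, 0, 0, 0, 0, 0, -0.7, 0, 0, 0, 0, 0, 0, -1, 0, 0, 0, 0, 0, 0, -1, 0, 0, 0]
}}

```text
time: 13.42
tool_pos: [499.8, -71.0, 183.4]
tcp_rot: [-3.139, -0.005, -0.8]
contact_force: [-0.4, -0.4, -1.9]
grip_width: 49.6
finger_force: 30.0
```

```bash
cat > cam.py <<'E'
from h import *
# joint estimate of camera: project foot (disc r42, z~12 top) and ring; use top views (t1: arm away)
f=[np.load(f"pics/{s}.npz") for s in("top0","t1","t3")]
for g in f:
    im,W=g["im"].astype(int),g["W"]; w=W[150:210,400:470].reshape(-1,3); p=im[150:210,400:470].reshape(-1,3)
    Q=w[(w[:,2]>80)&(p.min(-1)>120)&(np.hypot(w[:,0]-550,w[:,1]+315)<32)]
    A=np.c_[Q[:,:2]-[550,-315],np.ones(len(Q))]; c=np.linalg.lstsq(A,Q[:,2],rcond=None)[0]
    n=np.r_[-c[:2],1]; n/=np.linalg.norm(n); print("ring",len(Q),n.round(3),"tilt",np.degrees(np.arccos(n[2])).round(1),"az",np.degrees(np.arctan2(n[1],n[0])).round(1),"z@c",c[2].round(1))
    r=cv2.minAreaRect(Q[:,:2].astype(np.float32)); e=cv2.fitEllipse(cv2.convexHull(Q[:,:2].astype(np.float32))); print(r,e)
    B=w[(w[:,2]>22)&(w[:,2]<75)&(np.hypot(w[:,0]-550,w[:,1]+315)<60)]; print("post",len(B),B.mean(0) if len(B) else 0)
    h=w[(w[:,2]>5)&(w[:,2]<22)]; print("slab z hist",np.histogram(h[:,2],bins=range(5,23))[0])
    h=h[(h[:,2]>8.5)&(np.hypot(h[:,0]-560,h[:,1]+310)<70)]; hu=cv2.convexHull(h[:,:2].astype(np.float32)); print("foot",len(h),cv2.minEnclosingCircle(hu),cv2.fitEllipse(hu))
E
python3 cam.py; python3 -c "
from h import *
o=bot.get_obs();print(o['tool_pos'],o['tcp_rot'],o['joint_positions'],o['grip_width'])"
```

```text
ring 150 [-0.346  0.298  0.89 ] tilt 27.2 az 139.3 z@c 104.4
((551.4783325195312, -314.0514221191406), (45.336483001708984, 44.40614318847656), 80.57090759277344) ((554.1697387695312, -314.2305908203125), (46.93976974487305, 51.7178955078125), 130.79611206054688)
post 0 0
slab z hist [24 16 33 29 35 58 69 63 44 35 16  7  3  3  3  1  2]
foot 316 ((556.3109130859375, -317.6158142089844), 41.59957504272461) ((557.07666015625, -318.6453857421875), (79.48709869384766, 82.21984100341797), 84.56930541992188)
ring 149 [-0.35   0.295  0.889] tilt 27.3 az 139.9 z@c 104.4
((551.2490844726562, -313.3976135253906), (45.90963363647461, 44.18690490722656), 78.8953628540039) ((554.6148071289062, -314.41796875), (48.29745101928711, 51.49917984008789), 123.06348419189453)
post 0 0
slab z hist [10 17 29 45 44 58 54 65 53 27 12 11  5  1  5  2  5]
foot 316 ((556.009033203125, -317.61395263671875), 40.28114700317383) ((556.2904052734375, -318.1539611816406), (78.76836395263672, 80.03095245361328), 47.99819564819336)
ring 149 [-0.345  0.295  0.891] tilt 27.0 az 139.4 z@c 104.2
((551.9331665039062, -314.1915588378906), (45.26393508911133, 44.64235305786133), 82.24505615234375) ((553.4097900390625, -313.509521484375), (44.560489654541016, 52.69488525390625), 133.98028564453125)
post 1 [ 580.48895349 -292.74203359   72.96246218]
slab z hist [12 21 18 33 58 58 71 64 45 22 14 10  1  3  2  5  2]
foot 333 ((556.8419799804688, -317.294677734375), 41.11903762817383) ((558.0025024414062, -317.61895751953125), (79.23644256591797, 82.4834213256836), 3.8173346519470215)
[499.81305705 -70.9932358  183.37235401] [-3.13879278 -0.00505075 -0.79996514] [-2.93014989e-01  3.70546828e-01  1.68583976e+00 -5.05696155e-06
  1.07943117e+00  2.07774178e+00] 49.55356805279189
```

```bash
cat > cam2.py <<'E'
from h import *
out={"top":(400,150,470,210),"scene":(355,100,410,165)}
for n,(a,b,c,d) in out.items():
    fr=[bot.capture(n) for _ in range(6)]
    dep=np.median([f[1] for f in fr],0); im=fr[0][0].astype(int); W=world(n,dep)
    w=W[b:d,a:c]; p=im[b:d,a:c]; pin=p.min(-1)
    m=((pin>130)&(w[...,2]>75)&(np.linalg.norm(w-[550,-315,105],axis=-1)<30)).astype(np.uint8)
    k,l,st,_=cv2.connectedComponentsWithStats(m,connectivity=4); m=l==1+st[1:,4].argmax()
    Q=w[m]
    for _ in range(6):
        ctr=Q.mean(0); nn=np.linalg.svd(Q-ctr)[2][2]; nn*=np.sign(nn[2]); r=(Q-ctr)@nn
        Q=Q[(abs(r)<max(2.5*r.std(),1))&(np.linalg.norm(Q-ctr,axis=1)<25)]
    print(n,len(Q),"ctr",ctr.round(1),"n",nn.round(3),"tilt",np.degrees(np.arccos(nn[2])).round(1),"az",np.degrees(np.arctan2(nn[1],nn[0])).round(1),"std",r.std().round(2))
    # circle centre within plane
    e1=np.cross(nn,[0,0,1]);e1/=np.linalg.norm(e1);e2=np.cross(nn,e1)
    uv=np.c_[(Q-ctr)@e1,(Q-ctr)@e2].astype(np.float32); (x,y),rr=cv2.minEnclosingCircle(uv); print("  circle ctr",(ctr+x*e1+y*e2).round(1),rr)
    # knob: bright, 27..48 from ring centre, z>40
    D=np.linalg.norm(w-ctr,axis=-1); kn=(pin>110)&(D>24)&(D<55)&(w[...,2]>30); 
    if kn.any(): print("  knob",kn.sum(),np.median(w[kn],0).round(1),(np.median(w[kn],0)-ctr).round(1))
    cv2.imwrite(f"pics/cam_{n}.png",cv2.resize(fr[0][0][b:d,a:c],(400,400),interpolation=cv2.INTER_CUBIC))
A=[cv2.imread(f"pics/cam_{n}.png") for n in out]; cv2.imwrite("pics/c7.png",np.hstack(A))
E
python3 cam2.py
```

```text
top 130 ctr [ 550.2 -313.3  104.9] n [-0.421  0.262  0.868] tilt 29.7 az 148.0 std 0.82
  circle ctr [ 549.9 -313.4  104.8] 23.641244888305664
  knob 23 [ 573.8 -295.    86.2] [ 23.6  18.3 -18.7]Traceback (most recent call last):
  File "cam2.py", line 8, in <module>
    k,l,st,_=cv2.connectedComponentsWithStats(m,connectivity=4); m=l==1+st[1:,4].argmax()
                                                                        ~~~~~~~~~~~~~~~^^
ValueError: attempt to get argmax of an empty sequence
```

```bash
cat > tgt.py <<'E'
from h import *
az=np.radians(148); n=np.array([.5*np.cos(az),.5*np.sin(az),.8660254]); lens=np.array([549.5,-313.4,105])
tcp=lens+(116+17.7)*n
ax=np.cross([0,0,1],n); ax/=np.linalg.norm(ax)
Rt=R.from_rotvec(ax*np.pi/6)*R.from_euler('xyz',[np.pi,0,-.8])
if __name__=="__main__":
    o=bot.get_obs(); Rc=R.from_euler('xyz',o["tcp_rot"]); print(tcp.round(1),Rt.as_euler('xyz').round(3),(-Rt.apply([0,0,1])).round(3),n.round(3)); print(delta(tcp,Rt)); print(o["joint_positions"].round(2))
E
python3 tgt.py
```

```text
[ 492.8 -278.   220.8] [-3.004 -0.507 -0.836] [-0.424  0.265  0.866] [-0.424  0.265  0.866]
(array([ 1.448,  1.485, -0.404]), array([0.16 , 0.648, 0.   ]))
[-0.29  0.37  1.69 -0.    1.08  2.08]
```

Request:
{"name": "step_arm", "arguments": {
  "targets": [0, 0.3, 0.3, -0.3, 0, 0, 0, 0, 0.6, 0.6, -0.5, 0, 0, 0, 0, 0.8, 0.8, -0.5, 0, 0, 0, 0, 0.8, 0.8, -0.5, 0, 0, 0]
}}

```text
time: 14.52
tool_pos: [496.7, -185.5, 230.7]
tcp_rot: [3.141, -0.0, -0.803]
contact_force: [0.2, 0.6, 0.4]
grip_width: 49.6
finger_force: 30.0
```

```bash
python3 tgt.py
```

```text
[ 492.8 -278.   220.8] [-3.004 -0.507 -0.836] [-0.424  0.265  0.866] [-0.424  0.265  0.866]
(array([0.639, 0.67 , 0.099]), array([ 0.161,  0.647, -0.003]))
[-0.5   0.37  1.54 -0.    1.23  1.87]
```

Request:
{"name": "step_arm", "arguments": {
  "targets": [0, 0.2, 0.2, 0, 0.05, 0.2, 0, 0, 0.4, 0.45, 0, 0.1, 0.4, 0, 0, 0.64, 0.67, 0.1, 0.16, 0.55, 0, 0, 0.64, 0.67, 0.1, 0.16, 0.65, 0, 0, 0.64, 0.67, 0.1, 0.16, 0.65, 0, 0, 0.64, 0.67, 0.1, 0.16, 0.65, 0, 0, 0.64, 0.67, 0.1, 0.16, 0.65, 0]
}}

```text
time: 15.4
tool_pos: [494.1, -276.2, 221.2]
tcp_rot: [-3.004, -0.509, -0.835]
contact_force: [-0.2, -0.2, -0.9]
grip_width: 49.5
finger_force: 30.0
```

```bash
python3 tgt.py
python3 - <<'E'
from h import *
im,W=snap("top","t8"); im2,W2=snap("scene","s8")
cv2.imwrite("pics/c8.png",np.hstack([cv2.resize(im2[60:260,200:440],(396,330)),cv2.resize(im[120:270,270:470],(400,330))]))
E
```

```text
[ 492.8 -278.   220.8] [-3.004 -0.507 -0.836] [-0.424  0.265  0.866] [-0.424  0.265  0.866]
(array([0.002, 0.022, 0.003]), array([-0.001, -0.003,  0.001]))
[-0.68  0.23  1.9   0.13  0.49  1.6 ]
```

View pics/c8.png

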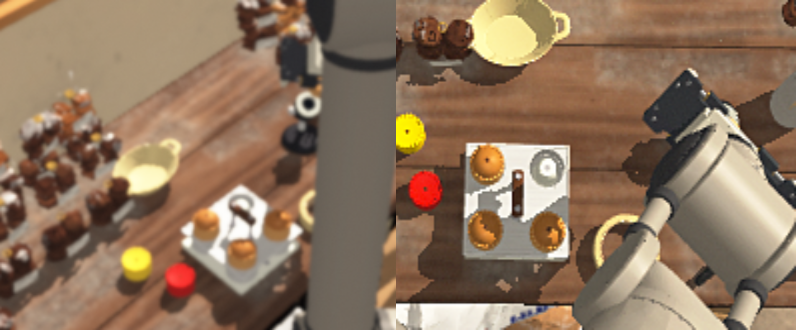

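Request:
{"name": "step_arm", "arguments": {
  "targets": [0, 0, 0.02, 0, 0, 0, 0, 0, 0, 0.02, 0, 0, 0, 0, 0, 0, 0.02, 0, 0, 0, 0, 0, 0, 0.02, 0, 0, 0, 0]
}}

```text
time: 16.0
tool_pos: [491.9, -277.8, 220.5]
tcp_rot: [-3.004, -0.509, -0.836]
contact_force: [0.4, -0.2, -0.6]
grip_width: 49.2
finger_force: 30.0
```

```bash
python3 tgt.py
python3 - <<'E'
from h import *
from tgt import n,lens
for nm in("scene","top"):
    im,W=snap(nm,nm+"9"); p=im.astype(int)
    D=W-(lens+116*n); near=np.linalg.norm(D,axis=-1)<34
    col=near&(p[...,2]-p[...,0]>50); print(nm,near.sum(),col.sum())
    if col.any():
        q=D[col]; h=q@n; rad=np.linalg.norm(q-h[:,None]*n,axis=1); print(" along n",h.min().round(1),h.max().round(1),"radius",np.percentile(rad,[5,50,95]).round(1),"mean off",q.mean(0).round(1))
        v,u=np.where(col); print(" px",u.min(),u.max(),v.min(),v.max())
o=bot.get_obs(); print(o["grip_width"],o["finger_force"],o["dq"].round(3))
E
```

```text
[ 492.8 -278.   220.8] [-3.004 -0.507 -0.836] [-0.424  0.265  0.866] [-0.424  0.265  0.866]
(array([ 0.008, -0.006,  0.001]), array([-0.   , -0.003, -0.   ]))
[-0.68  0.23  1.9   0.13  0.49  1.59]
scene 37 33
 along n -15.7 19.4 radius [19.8 25.2 27.7] mean off [-3.8 23.5 -5. ]
 px 388 394 111 118
top 8 7
 along n -12.8 6.6 radius [24.4 24.6 24.7] mean off [ 17.4 -14.5   9.2]
 px 437 441 174 178
49.39208529976697 29.999998211860657 [-0.001  0.    -0.     0.     0.    -0.001]
```

```bash
python3 -c "
from plant import bot
print(bot.close_job())"
```

```text
the job is handed in; nothing more can be done
None
```

The job is handed in: the pan sits flush on the stand with the other three pies pushed up in it. The arm holds the flat pie, underside toward the lens and about 10 cm from it, within a few mm by my measurements; I was given no verdict back.

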